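# Put the two slide cases away in the divided tote

## Task

Take the two slide cases off the sloped stand and put each one in the tote compartment that matches its length, next to the long case that is already in its place: upright with the top still up, fully down on the compartment floor. Set them down gently, do not drop them, and leave the long case, the canister on the stand and the other things on the bench where they are.

Things in the scene. Friction and masses are not known exactly. Their poses are not given: they have to be found in the camera images.
- case_short_centre (a point): centre (31 mm above the underside) of the short slide case: closed off-white rigid plastic box 90 mm long, 30 mm thick, 62 mm tall, a dark seam 44 mm up, a small metal latch on each broad side. x along the length, y across the 30 mm thickness, z from underside to top. At the start its x points up the stand's slope and its z leans 30 degrees from vertical, back towards the robot.
- case_short: the same short case, loose, 0.15 to 0.35 kg, starting on the sloped stand, alone in one of the three lanes (which one varies), on its long narrow edge, lower end against the lip. This origin is at the lower end of its underside, mid-thickness, 45 mm from mid-length.
- case_medium_centre (a point): centre (31 mm above the underside) of the medium slide case: closed off-white rigid plastic box 120 mm long, 30 mm thick, 62 mm tall, a dark seam 44 mm up, a small metal latch on each broad side. x along the length, y across the 30 mm thickness, z from underside to top. At the start its x points up the stand's slope and its z leans 30 degrees from vertical, back towards the robot.
- case_medium: the same medium case, loose, 0.15 to 0.35 kg, starting on the sloped stand, alone in one of the three lanes (which one varies), on its long narrow edge, lower end against the lip. This origin is at the lower end of its underside, mid-thickness, 60 mm from mid-length.
- case_long_centre (a point): centre (31 mm above the underside) of the long slide case: closed off-white rigid plastic box 150 mm long, 30 mm thick, 62 mm tall, a dark seam 44 mm up, a small metal latch on each broad side. x along the length, y across the 30 mm thickness, z from underside to top. It starts upright in its own compartment of the tote and stays there.
- case_long: the same long case, loose, 0.15 to 0.35 kg, already in its place in the tote: leave it there. This origin is at the lower end of its underside, mid-thickness, 75 mm from mid-length.
- stand: fixed dark-steel sloped stand, 268 mm wide (y), 150 mm deep (x). Its surface rises at 30 degrees towards its +x (about away from the robot), from 30 mm above the table at the low front edge to 116 mm. Three lanes up the slope at y = -84, 0, +84 mm, each 36 mm wide between ribs 10 mm high; a 14 mm lip at the low edge. Two lanes hold a case, one a canister. Origin: centre of the footprint, on the table.
- tote: fixed grey divided tote, 174 (x) by 258 mm (y). Dividers and long sides 4 mm thick, tops 30 mm above the table; end walls (-x, +x) 45 mm high with grip bars 11 mm further out. Main compartments side by side at y = -80 (long), 0 (short), +80 mm (medium), each from the -x end wall along x; leftover compartments behind and narrow channels between. Origin: centre of the underside, on the table.
- pocket_short (a point): centre of the floor (top of floor, 5 mm above the table) of the short compartment, 102 mm long (tote x) by 42 mm wide (tote y), 25 mm deep below the divider tops; axes as the tote's. A matching case has 6 mm to spare at each end and each side, and stands out 37 mm above the dividers.
- pocket_medium (a point): centre of the floor (top of floor, 5 mm above the table) of the medium compartment, 132 mm long (tote x) by 42 mm wide (tote y), 25 mm deep below the divider tops; axes as the tote's. A matching case has 6 mm to spare at each end and each side, and stands out 37 mm above the dividers.
- pocket_long (a point): centre of the floor (top of floor, 5 mm above the table) of the long compartment, 162 mm long (tote x) by 42 mm wide (tote y), 25 mm deep below the divider tops; axes as the tote's. A matching case has 6 mm to spare at each end and each side, and stands out 37 mm above the dividers.
- oil_bottle: small amber immersion-oil bottle, 34 mm wide, 75 mm tall, standing between stand and tote; leave it alone. Loose; origin at the centre of its underside.
- vial: small glass vial with white cap, 28 mm wide, 40 mm tall, in the leftover compartment of the tote; leave it alone. Loose; origin at the centre of its underside.
- tape_block: small cardboard box 70 x 50 x 35 mm, on the far side of the table; leave it alone. Loose; origin at the centre of its underside.
- beaker: glass beaker 70 mm wide, 90 mm tall, on the far side of the table; leave it alone. Loose; origin at the centre of its underside.
- wash_bottle: white wash bottle 64 mm wide, 150 mm tall, at the near right; leave it alone. Loose; origin at the centre of its underside.
- counter: black hand tally counter 90 x 60 x 30 mm, at the near left; leave it alone. Loose; origin at the centre of its underside.
- canister_centre (a point): centre of a round aluminium pipette canister, 32 mm in diameter and 105 mm long, lying along the remaining lane of the stand, lower end against the lip; leave it there. x along its length.
There are look-alikes about, which are no part of the job. What is shaped like the case_short but orange or purple is not meant.

How it is judged:
By the outcome, as a careful person would: the job done as asked, in the order asked, and still so for the second after the job is handed in, with the robot touching nothing.
It also fails if it takes over 61 s, if anything falls off the work surface, if the arm or the gripper's body presses on something with over 40 N, if the wrist force passes 120 N, or if a joint passes its speed limit or range.

## Robot

A 6-joint arm with a two-finger parallel gripper is mounted at the origin on the work surface. World frame = base frame: x ahead of the robot, y to its left, z up, the work surface at z = 0. Lengths are in mm, angles in rad, forces in N, time in s.
With the tool pointing down it reaches from about 275 to 750 mm from the base axis. Payload 10.2 kg.
Tool frame: the origin (TCP) lies midway between the tips of the shut fingers; the grasp point (between the pads) lies grip_depth behind it (grip_depth is the distance from the TCP to the grasp point, in mm); z points along the fingers, y is the line along which they close (so a half turn about z gives the same grasp; the last joint's range is limited). The gripper opens to 85 mm and grips with 20 to 120 N. Pads are 22 mm wide; open, the fingers measure 114 mm over their backs; the gripper's body (76 mm by 85 mm) begins 54 mm behind the grasp point. The pads swing forward as they close: fully open they stand 13 mm farther back than shut.
Start: joints at [-0.223, 0.313, 1.498, -0, 1.331, -0.223], TCP at [525.006, -0.013, 231.294] pointing down, gripper open.
Joint ranges: [-2.94, 2.94], [-0.97, 2.17], [0.19, 2.56], [-1.23, 4.37], [0.02, 3.11], [-2.88, 2.88]. Speed limits (rad/s): [2.39, 2.39, 3.01, 3.14, 3.14, 3.14].

## Interface

Orientations are given as a unit quaternion [w, x, y, z].
In Python, from rig import * gives the robot as it stands.
- The arm moves only by the tool servo_tool, never from a script. Its argument "commands" is a list of rows, each a list of 3 entries, a list of its own where there are three numbers: the gripper command: -1 is fully open, 1 is shut, values between are in proportion, then the shift along the tool's x, y, z in m, then the turn, a rotation vector about the tool's x, y, z in units of 6 degrees (1.0 is 6 degrees). In form: [[grip, [dx, dy, dz], [ax, ay, az]], ...]. A call has 1 to 10 rows; each row shifts and turns the commanded pose from where the row before left it, along the tool's axes as they then stand; what a row does not reach is not made up. A row lasts 1/12 s, in which the tool goes at most 41.7 mm and 7.16 degrees, less where a joint would pass 70% of its speed; a pose out of reach is approached as far as the arm can. A call is refused whole if a number of a shift passes 0.0417 or a number of a turn 1, either way. A call with a gripper value outside its range is refused whole. The fingers move at their own pace and stop on an object; "squeeze" is the grip in N (left out, the last holds). Time passes only in rows, so rows that do not move let the fingers close. It gives the time, the measured TCP pose, the force, the opening and the grip force at its end, in the units of the state.
- sense(): the state, without advancing time (a new reading comes with each control period).
- capture(name): name is "scene" or "side" or "wrist"; returns a dict with "pixels" (420x560x3 uint8, red, green, blue), "z_map" (420x560 float32, mm along the optical axis (not along the pixel's ray), 0 where there is no reading), "fx", "fy", "cx", "cy" (pixels), "rvec" (rotation vector, rad) and "tvec" (3), from world to camera coordinates, as OpenCV has them; the wrist camera has in their place "T_tool_cam" (4x4, takes a point from camera to tool coordinates, whose origin is the TCP and whose axes are the flange's). Camera axes: x right, y down, z forward; pixel columns grow to the right and rows downward; lengths in mm; the calibration is good to about 2 mm. A picture is of the moment at which its call begins: read the wrist's pose just before it.
- finish_job(): hands the job in; it is judged then, once.
The state is a dict: "time_s": time; "joints": joint angles; "dq": joint speeds; "tau": joint torques, N m; "eef_pos": TCP position; "ee_rot": TCP orientation; "force": force on the tool from outside, world axes, zero at the start; "wrist_torque": the same for the moment, N m; "grip_width": opening from 0.0 (shut) to 1.0 (fully open); "grip_force": force on a finger pad.
Only numpy, scipy, OpenCV 4.12 (cv2) and the standard library are available. Lean on these libraries where they do the work, as an engineer would, in place of code of your own. Each camera call takes 0.05 s, during which the arm holds its last target. There are 200 camera calls.

## Working session

There is one attempt and no reset: what is moved stays moved. The work goes in short steps, Python scripts to look and compute and a tool call to move; the robot and the scene stay as the last step left them, time stands still between calls to the robot, and variables do not carry over. Pictures are saved under pics/ and viewed, at most 10 in all, crops included, and the job is handed in when it is done.

Besides the shell and the picture viewer there is one more tool, called after "Request:" in YAML: its name, and indented under it one key for each argument. servo_tool: Moves the arm, as the interface text tells. Its arguments: {"type":"object","properties":{"commands":{"type":"array"},"squeeze":{"type":"number"}},"required":["commands"]}

```bash
mkdir -p pics; ls; python3 - <<'E'
from rig import *
import cv2,numpy as np
print({k:np.round(v,3) for k,v in sense().items()})
for n in("scene","side"):
    c=capture(n); cv2.imwrite(f"pics/{n}0.png",c["pixels"][:,:,::-1]); np.savez(f"/tmp/{n}0.npz",**c)
    print(n,c["fx"],c["cx"],c["cy"],c["rvec"],c["tvec"])
E
```

```text
pics
{'time_s': np.float64(0.0), 'joints': array([-0.223,  0.313,  1.498, -0.   ,  1.331, -0.223]), 'dq': array([-0.001,  0.001, -0.001, -0.001,  0.001,  0.   ]), 'tau': array([-1.0000e-03, -4.1226e+01, -2.5974e+01, -0.0000e+00,  4.0000e-03,
       -0.0000e+00]), 'eef_pos': array([5.24748e+02, 3.60000e-02, 2.30718e+02]), 'ee_rot': array([-0.001,  0.707,  0.707, -0.   ]), 'force': array([-0.028,  0.185, -0.479]), 'wrist_torque': array([-0.028, -0.018, -0.026]), 'grip_force': np.float64(0.0), 'grip_width': np.float64(0.993)}
scene 387.3633402241561 282.0507587545963 205.8819287528645 [ 1.76935046  1.44753857 -0.74460022] [ -86.21027498 -179.73945639 1408.42198356]
side 404.9247055710912 280.95098796219656 208.36353950578138 [ 0.58146785 -2.52757846  1.40033295] [ 409.13686755  213.93182986 1082.30361641]
```

View pics/scene0.png

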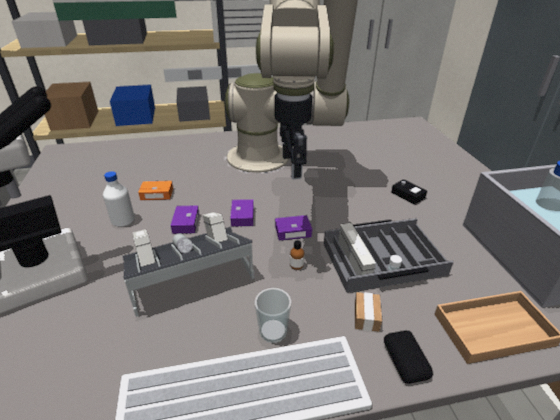

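View pics/side0.png

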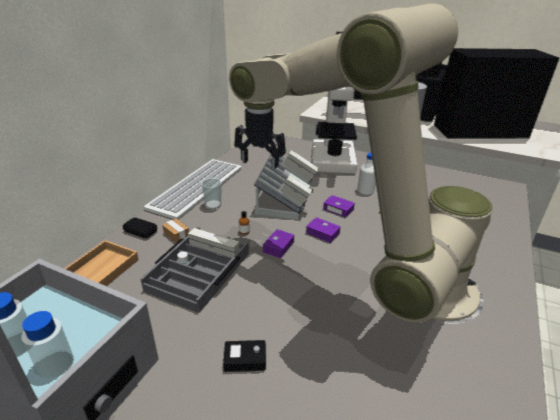

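The scene view shows the stand at (190,265), with white cases at (145,248) and (215,228) and the canister at (183,243). The tote is at (385,250), with the long case at (357,248). The side view shows the same layout.

```bash
cat > h.py <<'E'
import numpy as np,cv2
from scipy.spatial.transform import Rotation as R
def cloud(c,T=None):
    z=c["z_map"].astype(float); v,u=np.indices(z.shape)
    p=np.dstack([(u-c["cx"])/c["fx"]*z,(v-c["cy"])/c["fy"]*z,z])
    if T is None:
        r=cv2.Rodrigues(c["rvec"])[0]; p=(p-c["tvec"])@r
    else: p=p@T[:3,:3].T+T[:3,3]
    p[z<=0]=np.nan
    return p
def wristT(s,c):
    T=np.eye(4);T[:3,:3]=R.from_quat(s["ee_rot"],scalar_first=True).as_matrix();T[:3,3]=s["eef_pos"]
    return T@c["T_tool_cam"]
def white(c): 
    h=cv2.cvtColor(c["pixels"],cv2.COLOR_RGB2HSV); return (h[...,1]<60)&(h[...,2]>125)
E
python3 - <<'E'
from h import *
import rig; print([n for n in dir(rig) if n[0]!='_'], getattr(rig,'grip_depth',None))
for n in("scene","side"):
    c=np.load(f"/tmp/{n}0.npz"); p=cloud(c); h=cv2.cvtColor(c["pixels"],cv2.COLOR_RGB2HSV)
    print(n,"table z",np.nanmedian(p[300:310,20:60,2]) if n=="scene" else np.nanmedian(p[330:360,300:340,2]))
    m=(white(c)&(p[...,2]>30)&(p[...,2]<240)&(p[...,0]<800)&(p[...,0]>300)&(abs(p[...,1])<450)).astype(np.uint8)
    k,l,st,ce=cv2.connectedComponentsWithStats(m)
    for i in range(1,k):
        if st[i,4]>40:
            q=p[l==i]; print(i,st[i],np.percentile(q,[2,50,98],axis=0).round().tolist())
    # dark stand/tote points
    for nm,y0,y1 in(("stand",-450,-60),("tote",60,420)):
        m=(c["pixels"].max(2)<110)&(p[...,2]>12)&(p[...,2]<125)&(p[...,0]>330)&(p[...,0]<750)&(p[...,1]>y0)&(p[...,1]<y1)&(h[...,1]<110)
        k,l,st,ce=cv2.connectedComponentsWithStats(m.astype(np.uint8)); i=1+np.argmax(st[1:,4])
        q=p[l==i]; print(nm,st[i],np.percentile(q,[1,50,99],axis=0).round().tolist(), cv2.minAreaRect(q[:,:2].astype(np.float32)))
E
```

```text
['PlanningError', 'capture', 'finish_job', 'grip_depth', 'sense'] 18.700000000000003
scene table z 1.0470248520597778
5 [106 182  23  37 538] [[304.0, -449.0, 33.0], [331.0, -429.0, 94.0], [338.0, -405.0, 127.0]]
19 [203 212  25  36 437] [[449.0, -201.0, 72.0], [524.0, -175.0, 104.0], [596.0, -158.0, 128.0]]
24 [341 223  35  43 544] [[527.0, 131.0, 63.0], [611.0, 144.0, 67.0], [670.0, 160.0, 69.0]]
31 [133 229  22  43 561] [[494.0, -367.0, 46.0], [588.0, -333.0, 116.0], [620.0, -315.0, 143.0]]
35 [173 233  28  22 276] [[480.0, -279.0, 60.0], [563.0, -253.0, 95.0], [618.0, -217.0, 119.0]]
64 [390 246  16  21 135] [[595.0, 213.0, 30.0], [648.0, 225.0, 44.0], [659.0, 247.0, 47.0]]
106 [ 255  288   37   46 1131] [[724.0, -117.0, 32.0], [740.0, -85.0, 68.0], [788.0, -56.0, 91.0]]
109 [364 292  10  30 273] [[725.0, 95.0, 31.0], [762.0, 112.0, 36.0], [793.0, 130.0, 38.0]]
stand [ 123  217  132   90 3401] [[457.0, -389.0, 22.0], [609.0, -243.0, 86.0], [658.0, -108.0, 117.0]] ((550.01953125, -252.25831604003906), (173.11276245117188, 267.92987060546875), 13.793073654174805)
tote [ 324  227  1
[... 667 characters left out ...]
93.0, 132.0, 38.0]]
37 [188 228  50  19 347] [[528.0, 130.0, 64.0], [598.0, 148.0, 68.0], [672.0, 161.0, 70.0]]
39 [177 251  11  11  69] [[635.0, 202.0, 31.0], [645.0, 229.0, 44.0], [670.0, 240.0, 47.0]]
43 [230 345  11  12 102] [[347.0, 413.0, 30.0], [360.0, 428.0, 31.0], [373.0, 442.0, 33.0]]
stand [ 254  157   62   60 1690] [[450.0, -340.0, 14.0], [540.0, -168.0, 84.0], [632.0, -103.0, 119.0]] ((546.5558471679688, -250.12220764160156), (174.2906036376953, 273.74176025390625), 12.991541862487793)
tote [ 141  233  108   77 3373] [[502.0, 102.0, 12.0], [598.0, 247.0, 29.0], [693.0, 354.0, 62.0]] ((610.1689453125, 229.4442138671875), (228.82139587402344, 261.8910217285156), 5.239914894104004)
```

```bash
cat >> h.py <<'E'
from scipy.linalg import logm,expm
def T_now():
    from rig import sense
    s=sense();T=np.eye(4);T[:3,:3]=R.from_quat(s["ee_rot"],scalar_first=True).as_matrix();T[:3,3]=s["eef_pos"];return T
def rows(A,B,N=None):
    """equal rows from pose A to B: (N, shift m, turn 6deg units)"""
    L=np.real(logm(np.linalg.inv(A)@B))
    n=max(1,int(np.ceil(max(np.linalg.norm(L[:3,3])/30,np.degrees(R.from_matrix((np.linalg.inv(A)@B)[:3,:3]).magnitude())/5.5)))); N=N or n
    M=expm(L/N); print("rows",N,(M[:3,3]/1000).round(4).tolist(),(np.degrees(R.from_matrix(M[:3,:3]).as_rotvec())/6).round(3).tolist())
def pose(p,z,y):
    z=np.array(z,float);z/=np.linalg.norm(z);y=np.array(y,float);y-=z*(y@z);y/=np.linalg.norm(y)
    T=np.eye(4);T[:3,:3]=np.c_[np.cross(y,z),y,z];T[:3,3]=p;return T
def standaxes(psi):
    return np.array([np.cos(psi),np.sin(psi),0]),np.array([-np.sin(psi),np.cos(psi),0])
E
python3 - <<'E'
from h import *
from rig import *
c=capture("wrist"); print(c["T_tool_cam"].round(3).tolist(),c["fx"])
ps=np.radians(13.4);X,Y=standaxes(ps); Z=np.array([0,0,1.])
n=-.5*X+.866*Z
A=T_now()
for s in(1,-1):
    B=pose(np.array([548,-251,73])+190*n,-n,s*Y); print(B.round(2).tolist()); rows(A,B)
E
```

```text
[[0.002, -0.946, -0.323, 82.188], [1.0, 0.002, 0.0, -0.176], [0.001, -0.323, 0.946, -143.96], [0.0, 0.0, 0.0, 1.0]] 357.27321745805426
[[-0.84, -0.23, 0.49, 455.59], [-0.2, 0.97, 0.12, -273.02], [-0.5, -0.0, -0.87, 237.54], [0.0, 0.0, 0.0, 1.0]]
rows 20 [-0.0075, -0.0143, 0.0003] [-0.225, -0.178, -0.839]
[[0.84, 0.23, 0.49, 455.59], [0.2, -0.97, 0.12, -273.02], [0.5, 0.0, -0.87, 237.54], [0.0, 0.0, 0.0, 1.0]]
rows 15 [-0.0185, 0.0074, -0.0046] [-0.223, 0.282, 0.83]
```

Request:
servo_tool:
  commands:
    - [-1, [-0.0185, 0.0074, -0.0046], [-0.223, 0.282, 0.83]]
    - [-1, [-0.0185, 0.0074, -0.0046], [-0.223, 0.282, 0.83]]
    - [-1, [-0.0185, 0.0074, -0.0046], [-0.223, 0.282, 0.83]]
    - [-1, [-0.0185, 0.0074, -0.0046], [-0.223, 0.282, 0.83]]
    - [-1, [-0.0185, 0.0074, -0.0046], [-0.223, 0.282, 0.83]]
    - [-1, [-0.0185, 0.0074, -0.0046], [-0.223, 0.282, 0.83]]
    - [-1, [-0.0185, 0.0074, -0.0046], [-0.223, 0.282, 0.83]]
    - [-1, [-0.0185, 0.0074, -0.0046], [-0.223, 0.282, 0.83]]

```text
time_s: 0.82
eef_pos: [534.0, -159.1, 253.7]
ee_rot: [-0.017, 0.898, 0.415, 0.147]
force: [0.0, -0.3, 0.9]
grip_width: 0.999
grip_force: 0.0
```

Request:
servo_tool:
  commands:
    - [-1, [-0.0185, 0.0074, -0.0046], [-0.223, 0.282, 0.83]]
    - [-1, [-0.0185, 0.0074, -0.0046], [-0.223, 0.282, 0.83]]
    - [-1, [-0.0185, 0.0074, -0.0046], [-0.223, 0.282, 0.83]]
    - [-1, [-0.0185, 0.0074, -0.0046], [-0.223, 0.282, 0.83]]
    - [-1, [-0.0185, 0.0074, -0.0046], [-0.223, 0.282, 0.83]]
    - [-1, [-0.0185, 0.0074, -0.0046], [-0.223, 0.282, 0.83]]
    - [-1, [-0.0185, 0.0074, -0.0046], [-0.223, 0.282, 0.83]]
    - [-1, [0, 0, 0], [0, 0, 0]]
    - [-1, [0, 0, 0], [0, 0, 0]]

```text
time_s: 1.57
eef_pos: [454.6, -273.7, 237.5]
ee_rot: [-0.03, 0.959, 0.112, 0.257]
force: [-0.2, 0.7, 0.2]
grip_width: 1.001
grip_force: 0.0
```

```bash
python3 - <<'E'
from h import *
from rig import *
s=sense(); c=capture("wrist"); print(s["time_s"],s["eef_pos"],R.from_quat(s["ee_rot"],scalar_first=True).as_matrix().round(2).tolist())
cv2.imwrite("pics/w1.png",c["pixels"][:,:,::-1]); np.savez("/tmp/w1.npz",T=wristT(s,c),**{k:v for k,v in c.items()})
E
```

```text
1.5667 [ 454.62338642 -273.71035257  237.51591786] [[0.84, 0.23, 0.49], [0.2, -0.97, 0.12], [0.5, -0.0, -0.87]]
```

View pics/w1.png

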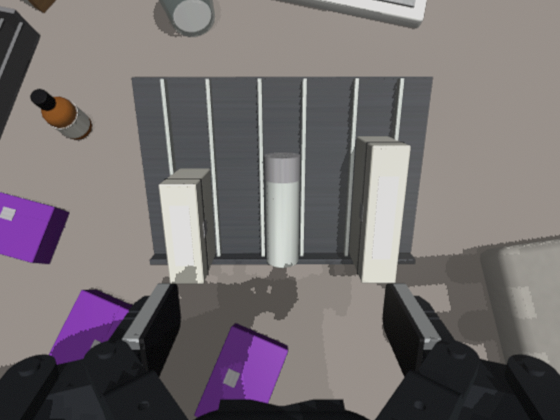

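The wrist view shows the short case at (187,225), the canister at (282,210) and the medium case at (382,210), all in their lanes.

```bash
python3 - <<'E'
from h import *
c=np.load("/tmp/w1.npz"); p=cloud(c,c["T"])
z0=np.array([0,0,1.])
psi=np.radians(13.4)
for it in range(2):
  X,Y=standaxes(psi); up=X*.866+z0*.5; n=-X*.5+z0*.866
  a=[]
  for nm,(u0,u1,v0,v1) in dict(short=(160,212,180,270),med=(355,412,142,270)).items():
    m=np.zeros(p.shape[:2],bool); m[v0:v1,u0:u1]=True
    m&=(c["pixels"].min(2)>150)
    q=p[m]; q=q[np.isfinite(q).all(1)]; N=q@n; md=np.median(N); f=abs(N-md)<4; q=q[f]
    L=np.c_[q@up,q@Y].astype(np.float32); r=cv2.minAreaRect(L)
    # plane fit
    cen=q.mean(0); w=np.linalg.svd(q-cen,full_matrices=False)[2][2]; w*=np.sign(w[2])
    e=[np.percentile(L,k,axis=0).round(1).tolist() for k in(0.5,99.5)]
    print(nm,"n",md.round(1),"normal dot",w@up,w@Y,w@n,"rect",r,e)
    (cu,cv),(w1,h1),an=r
    C=cu*up+cv*Y+md*n; ctr=C-31*n; print("  top centre",C.round(1),"zcheck underside at mid",(C-62*n).round(1))
    d=np.linalg.svd(L-L.mean(0),full_matrices=False)[2][0]; d*=np.sign(d[0]); a.append(d[1]/d[0]); print("  yaw in slope plane deg",np.degrees(a[-1]).round(2))
  psi+=np.mean(a); print("psi",np.degrees(psi))
E
```

```text
short n -115.7 normal dot 0.0017124132700993 0.0008728043354779363 0.9999761526591037 rect ((422.37957763671875, -289.4568176269531), (76.06209564208984, 29.68809700012207), 0.17067906260490417) [[385.0, -304.0], [460.20001220703125, -275.1000061035156]]
  top centre [ 479.2 -183.4  111. ] zcheck underside at mid [ 509.3 -176.2   57.3]
  yaw in slope plane deg -0.13
med n -116.1 normal dot 0.0018786677169803645 -0.0020790638971877494 0.9999740738094718 rect ((437.59356689453125, -457.3556823730469), (107.29227447509766, 29.74423599243164), 0.33829542994499207) [[385.1000061035156, -471.70001220703125], [491.0, -442.79998779296875]]
  top centre [ 531.1 -343.6  118.3] zcheck underside at mid [ 561.3 -336.4   64.6]
  yaw in slope plane deg 0.14
psi 13.408626849086843
short n -115.6 normal dot 0.0017125319695704966 0.0009478660098250394 0.9999760841259216 rect ((422.341796875, -289.5206298828125), (76.06210327148438, 29.687973022460938), 0.16326159238815308) [[384.8999938964844, -304.1000061035156], [460.20001220703125, -275.20001220703125]]
  top centre [ 479.2 -183.4  111. ] zcheck underside at mid [ 509.3 -176.2   57.3]
  yaw in slope plane deg -0.13
med n -116.1 normal dot 0.0018784015181166902 -0.002004024024920121 0.9999742275039659 rect ((437.53387451171875, -457.4214782714844), (107.29231262207031, 29.744447708129883), 0.3308599293231964) [[385.0, -471.79998779296875], [490.8999938964844, -442.8999938964844]]
  top centre [ 531.1 -343.6  118.3] zcheck underside at mid [ 561.3 -336.4   64.6]
  yaw in slope plane deg 0.14
psi 13.409773860630049
```

```bash
cat >> h.py <<'E'
X,Y=standaxes(np.radians(13.41)); Z0=np.array([0,0,1.]); UP=X*.866+Z0*.5; NN=-X*.5+Z0*.866
def grasp(s,t,n): return pose(s*UP+t*Y+n*NN,-NN,-Y)
E
python3 - <<'E'
from h import *
A=T_now(); B=grasp(415.2,-289.5,-20); rows(A,B); C=grasp(415.2,-289.5,-150); rows(B,C); print(C.round(1).tolist())
E
```

```text
rows 4 [-0.0081, -0.0205, 0.0091] [0.001, -0.001, 0.003]
rows 5 [-0.0, -0.0, 0.026] [-0.0, -0.0, 0.0]
[[0.8, 0.2, 0.5, 489.9], [0.2, -1.0, 0.1, -180.8], [0.5, -0.0, -0.9, 77.7], [0.0, 0.0, 0.0, 1.0]]
```

Request:
servo_tool:
  commands:
    - [-1, [-0.0081, -0.0205, 0.0091], [0, 0, 0]]
    - [-1, [-0.0081, -0.0205, 0.0091], [0, 0, 0]]
    - [-1, [-0.0081, -0.0205, 0.0091], [0, 0, 0]]
    - [-1, [-0.0081, -0.0205, 0.0091], [0, 0, 0.01]]
    - [-1, [0, 0, 0.02], [0, 0, 0]]
    - [-1, [0, 0, 0.02], [0, 0, 0]]
    - [-1, [0, 0, 0.02], [0, 0, 0]]
    - [-1, [0, 0, 0.015], [0, 0, 0]]
    - [-1, [0, 0, 0], [0, 0, 0]]

```text
time_s: 2.37
eef_pos: [463.8, -185.4, 123.2]
ee_rot: [-0.032, 0.959, 0.114, 0.256]
force: [-0.7, 1.0, -0.1]
grip_width: 1.001
grip_force: 0.0
```

```bash
python3 - <<'E'
from h import *
A=T_now(); rows(A,grasp(415.2,-289.5,-150))
E
```

```text
rows 2 [0.0001, 0.0009, 0.0263] [-0.019, 0.004, 0.006]
```

Request:
servo_tool:
  commands:
    - [-1, [0, 0.001, 0.02], [0, 0, 0]]
    - [-1, [0, 0.001, 0.018], [0, 0, 0]]
    - [-1, [0, 0, 0.014], [0, 0, 0]]
    - [-1, [0, 0, 0], [0, 0, 0]]
    - [0.3, [0, 0, 0], [0, 0, 0]]
    - [1, [0, 0, 0], [0, 0, 0]]
    - [1, [0, 0, 0], [0, 0, 0]]
    - [1, [0, 0, 0], [0, 0, 0]]
    - [1, [0, 0, 0], [0, 0, 0]]
    - [1, [0, 0, 0], [0, 0, 0]]
  squeeze: 45

```text
time_s: 3.2
eef_pos: [488.9, -183.2, 80.8]
ee_rot: [-0.03, 0.959, 0.113, 0.258]
force: [-5.2, 1.6, 8.5]
grip_width: 0.343
grip_force: 48.7
```

Request:
servo_tool:
  commands:
    - [1, [0, 0, 0], [0, 0, 0]]
    - [1, [0, 0, 0], [0, 0, 0]]

```text
time_s: 3.37
eef_pos: [488.9, -183.1, 80.7]
ee_rot: [-0.03, 0.959, 0.113, 0.258]
force: [-5.2, 1.6, 7.4]
grip_width: 0.344
grip_force: 48.7
```

Request:
servo_tool:
  commands:
    - [1, [0, 0, -0.006], [0, 0, 0]]
    - [1, [0, 0, -0.015], [0, 0, 0]]
    - [1, [0, 0, -0.025], [0, 0, 0]]
    - [1, [0, 0, -0.025], [0, 0, 0]]
    - [1, [0, 0, -0.025], [0, 0, 0]]
    - [1, [0, 0, -0.014], [0, 0, 0]]
    - [1, [0, 0, 0], [0, 0, 0]]

```text
time_s: 3.95
eef_pos: [435.0, -197.0, 177.6]
ee_rot: [-0.028, 0.959, 0.112, 0.258]
force: [0.1, -1.5, -1.8]
grip_width: 0.341
grip_force: 47.4
```

```bash
python3 - <<'E'
from h import *
from rig import sense
A=T_now(); print(sense()["grip_force"],sense()["force"],A[:3,3])
print("grasp offs n,s", np.array([488.9,-183.1,80.7])@np.c_[UP,Y,NN])
rows(A,pose([530,215,215],-Z0,[0,-1,0]))
E
```

```text
47.389424443244934 [ 0.12385099 -1.48126433 -1.83172033] [ 434.95111464 -196.95860282  177.60783552]
grasp offs n,s [ 415.41998418 -291.49240905 -146.66690865]
rows 15 [0.0101, -0.0266, 0.0005] [-0.036, -0.333, 0.145]
```

Request:
servo_tool:
  commands:
    - [1, [0.0101, -0.0266, 0.0005], [-0.036, -0.333, 0.145]]
    - [1, [0.0101, -0.0266, 0.0005], [-0.036, -0.333, 0.145]]
    - [1, [0.0101, -0.0266, 0.0005], [-0.036, -0.333, 0.145]]
    - [1, [0.0101, -0.0266, 0.0005], [-0.036, -0.333, 0.145]]
    - [1, [0.0101, -0.0266, 0.0005], [-0.036, -0.333, 0.145]]
    - [1, [0.0101, -0.0266, 0.0005], [-0.036, -0.333, 0.145]]
    - [1, [0.0101, -0.0266, 0.0005], [-0.036, -0.333, 0.145]]
    - [1, [0.0101, -0.0266, 0.0005], [-0.036, -0.333, 0.145]]

```text
time_s: 4.62
eef_pos: [471.6, 28.5, 204.7]
ee_rot: [-0.015, 0.991, 0.053, 0.12]
force: [1.1, -1.2, -2.3]
grip_width: 0.346
grip_force: 47.2
```

Request:
servo_tool:
  commands:
    - [1, [0.0101, -0.0266, 0.0005], [-0.036, -0.333, 0.145]]
    - [1, [0.0101, -0.0266, 0.0005], [-0.036, -0.333, 0.145]]
    - [1, [0.0101, -0.0266, 0.0005], [-0.036, -0.333, 0.145]]
    - [1, [0.0101, -0.0266, 0.0005], [-0.036, -0.333, 0.145]]
    - [1, [0.0101, -0.0266, 0.0005], [-0.036, -0.333, 0.145]]
    - [1, [0.0101, -0.0266, 0.0005], [-0.036, -0.333, 0.145]]
    - [1, [0.0101, -0.0266, 0.0005], [-0.036, -0.333, 0.145]]
    - [1, [0, 0, 0], [0, 0, 0]]
    - [1, [0, 0, 0], [0, 0, 0]]

```text
time_s: 5.37
eef_pos: [530.1, 217.8, 212.2]
ee_rot: [-0.002, 1.0, 0.002, -0.002]
force: [0.1, -0.1, -2.3]
grip_width: 0.346
grip_force: 47.2
```

```bash
python3 - <<'E'
from h import *
from rig import *
s=sense(); c=capture("wrist"); print(s["time_s"],s["eef_pos"],R.from_quat(s["ee_rot"],scalar_first=True).as_matrix().round(3).tolist())
cv2.imwrite("pics/w2.png",c["pixels"][:,:,::-1]); np.savez("/tmp/w2.npz",T=wristT(s,c),Tt=T_now(),**{k:v for k,v in c.items()})
E
```

```text
5.3667 [530.08492742 217.84326708 212.20014232] [[1.0, 0.004, -0.004], [0.004, -1.0, 0.004], [-0.004, -0.004, -1.0]]
```

View pics/w2.png

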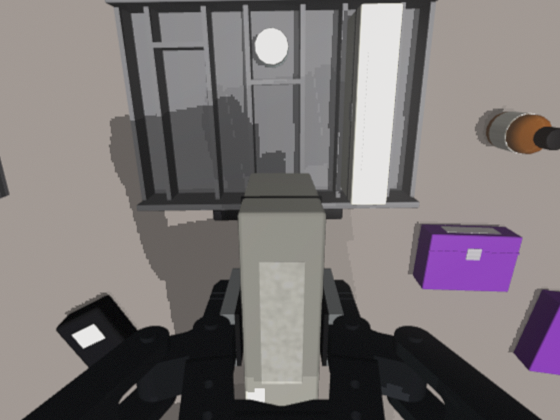

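The wrist view shows the held short case at (280,290). Beyond it are the tote, with the short pocket at u 250–303, v 85–200; the medium pocket at u 155–212, v 47–200; and the long case at (375,110).

```bash
python3 - <<'E'
from h import *
c=np.load("/tmp/w2.npz"); p=cloud(c,c["T"])
u,v=np.meshgrid(np.arange(560),np.arange(420)); reg=(u>110)&(u<440)&(v<212)&(np.isfinite(p[...,2]))
z=p[...,2]; print("levels",np.histogram(z[reg],bins=np.arange(0,72,4))[0].tolist())
D=reg&(abs(z-30)<3.5); q=p[D]
# yaw from divider tops: minimise spread of y histogram
best=max((( np.histogram(q[:,1]*np.cos(a)-q[:,0]*np.sin(a),bins=np.arange(0,500,1))[0].astype(float)**2).sum(),a) for a in np.radians(np.arange(-6,6,.1)))
a=best[1]; print("yaw",np.degrees(a))
def clusters(x,thr):
    h,e=np.histogram(x,bins=np.arange(x.min()-2,x.max()+3,1)); on=h>thr; out=[];st=None
    for i,o in enumerate(list(on)+[False]):
        if o and st is None: st=i
        if not o and st is not None: out.append((round(e[st],1),round(e[i],1),int(h[st:i].sum()))); st=None
    return out
yt=q[:,1]*np.cos(a)-q[:,0]*np.sin(a); xt=q[:,0]*np.cos(a)+q[:,1]*np.sin(a)
print("y tops",clusters(yt,40))
for lo,hi,nm in((213,237,"short"),(290,320,"med")):
    m=(yt>lo)&(yt<hi); print(nm,"x tops",clusters(xt[m],4))
E_=reg&(abs(z-45)<3)&(v>150); q=p[E_]; xx=q[:,0]*np.cos(a)+q[:,1]*np.sin(a); yy=q[:,1]*np.cos(a)-q[:,0]*np.sin(a)
print("end wall x",clusters(xx,40),yy.min(),yy.max(),"slope",np.polyfit(yy,xx,1))
w=reg&(abs(z-67)<4)&(c["pixels"].min(2)>150); r=cv2.minAreaRect(p[w][:,:2].astype(np.float32)); print("long",r)
# held case: top face
m=(u>244)&(u<318)&(v>205)&(v<380); h=p[m]; t=(h-c["Tt"][:3,3])@c["Tt"][:3,:3]; 
print("held z",np.nanpercentile(t[:,2],[5,50,95])," y",np.nanpercentile(t[:,1],[1,99]))
top=abs(t[:,2]-np.nanmedian(t[:,2]))<3; print(" x range",t[top,0].min(),t[top,0].max(), "tilt", np.polyfit(t[top,0],t[top,2],1),np.polyfit(t[top,1],t[top,2],1))
E
```

```text
levels [6914, 28199, 1898, 1691, 1738, 1767, 1822, 7652, 1840, 710, 652, 2707, 198, 194, 184, 185, 2886]
yaw 1.299999999999974
y tops [(np.float64(79.3), np.float64(84.3), 1264), (np.float64(103.3), np.float64(106.3), 479), (np.float64(145.3), np.float64(147.3), 244), (np.float64(149.3), np.float64(154.3), 1058), (np.float64(183.3), np.float64(188.3), 881), (np.float64(229.3), np.float64(234.3), 863), (np.float64(263.3), np.float64(268.3), 1097), (np.float64(309.3), np.float64(314.3), 1227), (np.float64(332.3), np.float64(338.3), 1317)]
short x tops [(np.float64(546.5), np.float64(548.5), 14), (np.float64(549.5), np.float64(555.5), 32), (np.float64(556.5), np.float64(564.5), 45), (np.float64(568.5), np.float64(570.5), 15), (np.float64(571.5), np.float64(586.5), 86), (np.float64(588.5), np.float64(622.5), 208), (np.float64(623.5), np.float64(683.5), 563)]
med x tops [(np.float64(521.2), np.float64(541.2), 179), (np.float64(542.2), np.float64(552.2), 65), (np.float64(553.2), np.float64(684.2), 1234)]
end wall x [(np.float64(513.5), np.float64(522.5), 1419)] 80.00875982213454 337.91720854660247 slope [-3.10915486e-03  5.19979927e+02]
long ((597.2798461914062, 144.89700317382812), (149.4506072998047, 30.23736572265625), 1.1465792655944824)
held z [-31.40513535 -30.46888549 -29.29333896]  y [-13.03055996  13.55726644]
 x range -26.371967474267187 45.639535805832054 tilt [ 2.46410986e-03 -3.04941565e+01] [ 1.31466111e-02 -3.04659203e+01]
```

```bash
python3 - <<'E'
from h import *
c=np.load("/tmp/w2.npz"); p=cloud(c,c["T"]); u,v=np.meshgrid(np.arange(560),np.arange(420)); reg=(u>110)&(u<440)&(v<212)
for a in np.radians([1.2]):
  q=p[reg&np.isfinite(p[...,2])]; x=q[:,0]*np.cos(a)+q[:,1]*np.sin(a); y=q[:,1]*np.cos(a)-q[:,0]*np.sin(a); z=q[:,2]
  for nm,lo,hi in(("short",192,226),("med",272,306)):
    m=(y>lo)&(y<hi)&(x>600)&(abs(z-30)<2.5); h,e=np.histogram(x[m],np.arange(600,700,2)); print(nm,[(int(e[i]),int(h[i])) for i in range(len(h)) if h[i]>8])
  m=(abs(z-45)<2.5)&(x<530); h,e=np.histogram(x[m],np.arange(500,530,1)); print("front",list(zip(e.astype(int).tolist(),h.tolist())))
  m=(z<10)&(x<560)&(y>272)&(y<306);print("floor min x (occluded by wall)",x[m].min())
  m=(abs(z-45)<3)&(x>660); h,e=np.histogram(x[m],np.arange(660,720,2)); print("back",[(int(e[i]),int(h[i])) for i in range(len(h)) if h[i]>8])
  for k,lo,hi in(("d1",229,236),("d2",309,316)):
    m=(y>lo-2)&(y<hi+2)&(abs(z-30)<2.5); print(k,np.median(y[m]))
E
```

```text
short [(622, 59), (624, 93), (626, 37), (682, 60)]
med [(652, 70), (654, 104), (656, 51), (682, 61)]
front [(500, 0), (501, 0), (502, 0), (503, 0), (504, 0), (505, 0), (506, 0), (507, 0), (508, 0), (509, 0), (510, 0), (511, 14), (512, 30), (513, 43), (514, 55), (515, 154), (516, 190), (517, 202), (518, 199), (519, 171), (520, 272), (521, 81), (522, 0), (523, 0), (524, 0), (525, 0), (526, 1), (527, 1), (528, 1)]
floor min x (occluded by wall) 498.0289477228457
back [(660, 62), (662, 30), (682, 376), (684, 25)]
d1 232.5898318859186
d2 312.1201845806248
```

```bash
cat >> h.py <<'E'
a=np.radians(1.25)
def place(x,y,z): return pose([x,y,z],-Z0,[np.sin(a),-np.cos(a),0])
E
python3 - <<'E'
from h import *
A=T_now(); B=place(567.5,221.6,90); rows(A,B); rows(B,place(567.5,221.6,38))
E
```

```text
rows 5 [0.0076, -0.0008, 0.0245] [-0.007, 0.007, -0.037]
rows 2 [0.0, 0.0, 0.026] [0.0, 0.0, 0.0]
```

Request:
servo_tool:
  commands:
    - [1, [0.0076, -0.0008, 0.0245], [-0.007, 0.007, -0.037]]
    - [1, [0.0076, -0.0008, 0.0245], [-0.007, 0.007, -0.037]]
    - [1, [0.0076, -0.0008, 0.0245], [-0.007, 0.007, -0.037]]
    - [1, [0.0076, -0.0008, 0.0245], [-0.007, 0.007, -0.037]]
    - [1, [0.0076, -0.0008, 0.0245], [-0.007, 0.007, -0.037]]
    - [1, [0, 0, 0], [0, 0, 0]]
    - [1, [0, 0, 0], [0, 0, 0]]

```text
time_s: 6.0
eef_pos: [567.5, 220.4, 91.3]
ee_rot: [-0.0, 1.0, 0.01, -0.0]
force: [0.1, -0.2, -1.9]
grip_width: 0.342
grip_force: 47.2
```

```bash
python3 - <<'E'
from h import *
rows(T_now(),place(567.5,221.6,37),4)
E
```

```text
rows 4 [-0.0, -0.0003, 0.0136] [-0.001, 0.0, -0.005]
```

Request:
servo_tool:
  commands:
    - [1, [0, -0.0006, 0.014], [0, 0, 0]]
    - [1, [0, -0.0006, 0.014], [0, 0, 0]]
    - [1, [0, 0, 0.01], [0, 0, 0]]
    - [1, [0, 0, 0.008], [0, 0, 0]]
    - [1, [0, 0, 0.004], [0, 0, 0]]
    - [1, [0, 0, 0.002], [0, 0, 0]]
    - [1, [0, 0, 0.001], [0, 0, 0]]
    - [1, [0, 0, 0], [0, 0, 0]]
    - [1, [0, 0, 0], [0, 0, 0]]

```text
time_s: 6.75
eef_pos: [568.6, 222.6, 39.3]
ee_rot: [-0.0, 1.0, 0.01, 0.002]
force: [-0.7, -0.1, -1.9]
grip_width: 0.342
grip_force: 47.3
```

Request:
servo_tool:
  commands:
    - [1, [0, 0, 0.001], [0, 0, 0]]
    - [1, [0, 0, 0.001], [0, 0, 0]]
    - [1, [0, 0, 0], [0, 0, 0]]

```text
time_s: 7.0
eef_pos: [568.9, 222.7, 37.7]
ee_rot: [-0.0, 1.0, 0.01, 0.002]
force: [1.2, 1.0, 3.4]
grip_width: 0.345
grip_force: 47.7
```

Request:
servo_tool:
  commands:
    - [1, [0, 0, 0.001], [0, 0, 0]]
    - [1, [0, 0, 0], [0, 0, 0]]

```text
time_s: 7.17
eef_pos: [569.0, 222.8, 37.6]
ee_rot: [-0.0, 1.0, 0.011, 0.002]
force: [-3.5, -0.4, 12.0]
grip_width: 0.347
grip_force: 48.8
```

Request:
servo_tool:
  commands:
    - [0.2, [0, 0, 0], [0, 0, 0]]
    - [0, [0, 0, 0], [0, 0, 0]]
    - [-0.2, [0, 0, 0], [0, 0, 0]]
    - [-0.3, [0, 0, 0], [0, 0, 0]]
    - [-0.3, [0, 0, 0], [0, 0, 0]]
    - [-0.3, [0, 0, -0.01], [0, 0, 0]]
    - [-0.3, [0, 0, -0.03], [0, 0, 0]]
    - [-0.3, [0, 0, -0.04], [0, 0, 0]]
    - [-0.3, [0, 0, -0.04], [0, 0, 0]]
    - [-0.5, [0, 0, -0.04], [0, 0, 0]]

```text
time_s: 8.0
eef_pos: [567.6, 222.4, 198.4]
ee_rot: [-0.0, 1.0, 0.01, 0.001]
force: [1.1, 0.3, 0.9]
grip_width: 0.749
grip_force: 0.0
```

```bash
python3 - <<'E'
from h import *
rows(T_now(),grasp(431,-459,40))
print(grasp(431,-459,40)[:3,3])
E
```

```text
rows 21 [-0.0081, 0.0271, -0.0049] [0.025, 0.236, -0.095]
[ 450.06511043 -364.56156255  250.14      ]
```

Request:
servo_tool:
  commands:
    - [-1, [-0.0081, 0.0271, -0.0049], [0.025, 0.236, -0.095]]
    - [-1, [-0.0081, 0.0271, -0.0049], [0.025, 0.236, -0.095]]
    - [-1, [-0.0081, 0.0271, -0.0049], [0.025, 0.236, -0.095]]
    - [-1, [-0.0081, 0.0271, -0.0049], [0.025, 0.236, -0.095]]
    - [-1, [-0.0081, 0.0271, -0.0049], [0.025, 0.236, -0.095]]
    - [-1, [-0.0081, 0.0271, -0.0049], [0.025, 0.236, -0.095]]
    - [-1, [-0.0081, 0.0271, -0.0049], [0.025, 0.236, -0.095]]
    - [-1, [-0.0081, 0.0271, -0.0049], [0.025, 0.236, -0.095]]
    - [-1, [-0.0081, 0.0271, -0.0049], [0.025, 0.236, -0.095]]
    - [-1, [-0.0081, 0.0271, -0.0049], [0.025, 0.236, -0.095]]

```text
time_s: 8.83
eef_pos: [499.8, -55.0, 233.9]
ee_rot: [-0.014, 0.99, 0.06, 0.125]
force: [-0.2, 0.3, -0.1]
grip_width: 0.996
grip_force: 0.0
```

Request:
servo_tool:
  commands:
    - [-1, [-0.0081, 0.0271, -0.0049], [0.025, 0.236, -0.095]]
    - [-1, [-0.0081, 0.0271, -0.0049], [0.025, 0.236, -0.095]]
    - [-1, [-0.0081, 0.0271, -0.0049], [0.025, 0.236, -0.095]]
    - [-1, [-0.0081, 0.0271, -0.0049], [0.025, 0.236, -0.095]]
    - [-1, [-0.0081, 0.0271, -0.0049], [0.025, 0.236, -0.095]]
    - [-1, [-0.0081, 0.0271, -0.0049], [0.025, 0.236, -0.095]]
    - [-1, [-0.0081, 0.0271, -0.0049], [0.025, 0.236, -0.095]]
    - [-1, [-0.0081, 0.0271, -0.0049], [0.025, 0.236, -0.095]]
    - [-1, [-0.0081, 0.0271, -0.0049], [0.025, 0.236, -0.095]]
    - [-1, [-0.0081, 0.0271, -0.0049], [0.025, 0.236, -0.095]]

```text
time_s: 9.67
eef_pos: [453.8, -338.1, 247.9]
ee_rot: [-0.028, 0.963, 0.109, 0.246]
force: [0.9, 0.7, -1.2]
grip_width: 0.999
grip_force: 0.0
```

Request:
servo_tool:
  commands:
    - [-1, [-0.0081, 0.0271, -0.0049], [0.025, 0.236, -0.095]]
    - [-1, [0, 0, 0], [0, 0, 0]]
    - [-1, [0, 0, 0], [0, 0, 0]]

```text
time_s: 9.92
eef_pos: [450.5, -366.2, 247.4]
ee_rot: [-0.03, 0.959, 0.112, 0.257]
force: [-0.1, 0.5, -0.1]
grip_width: 0.998
grip_force: 0.0
```

```bash
python3 - <<'E'
from h import *
A=T_now();rows(A,grasp(431,-458.5,-80),6);rows(A,grasp(431,-458.5,-149),1)
E
```

```text
rows 6 [0.0002, -0.0004, 0.0196] [0.001, 0.001, -0.002]
rows 1 [0.0014, -0.0024, 0.1866] [0.008, 0.005, -0.01]
```

Request:
servo_tool:
  commands:
    - [-1, [0.0007, -0.001, 0.03], [0, 0, 0]]
    - [-1, [0.0007, -0.001, 0.035], [0, 0, 0]]
    - [-1, [0, 0, 0.035], [0, 0, 0]]
    - [-1, [0, 0, 0.025], [0, 0, 0]]
    - [-1, [0, 0, 0.025], [0, 0, 0]]
    - [-1, [0, 0, 0.02], [0, 0, 0]]
    - [-1, [0, 0, 0.014], [0, 0, 0]]
    - [-1, [0, 0, 0.004], [0, 0, 0]]
    - [-1, [0, 0, 0], [0, 0, 0]]

```text
time_s: 10.67
eef_pos: [543.5, -340.5, 85.1]
ee_rot: [-0.03, 0.959, 0.114, 0.257]
force: [-0.2, 0.3, 0.0]
grip_width: 0.999
grip_force: 0.0
```

Request:
servo_tool:
  commands:
    - [0.3, [0, 0, 0], [0, 0, 0]]
    - [1, [0, 0, 0], [0, 0, 0]]
    - [1, [0, 0, 0], [0, 0, 0]]
    - [1, [0, 0, 0], [0, 0, 0]]
    - [1, [0, 0, 0], [0, 0, 0]]
    - [1, [0, 0, 0], [0, 0, 0]]
    - [1, [0, 0, 0], [0, 0, 0]]
    - [1, [0, 0, 0], [0, 0, 0]]
  squeeze: 45

```text
time_s: 11.33
eef_pos: [543.1, -341.6, 85.9]
ee_rot: [-0.03, 0.959, 0.113, 0.257]
force: [-4.2, 1.9, 5.6]
grip_width: 0.342
grip_force: 44.6
```

```bash
python3 - <<'E'
from h import *
print(T_now()[:3,3]@np.c_[UP,Y,NN])
E
```

```text
[ 431.82783433 -458.25099483 -150.19221534]
```

Request:
servo_tool:
  commands:
    - [1, [0, 0, -0.006], [0, 0, 0]]
    - [1, [0, 0, -0.015], [0, 0, 0]]
    - [1, [0, 0, -0.025], [0, 0, 0]]
    - [1, [0, 0, -0.025], [0, 0, 0]]
    - [1, [0, 0, -0.025], [0, 0, 0]]
    - [1, [0, 0, -0.014], [0, 0, 0]]
    - [1, [0, 0, 0], [0, 0, 0]]

```text
time_s: 11.92
eef_pos: [489.2, -355.3, 183.2]
ee_rot: [-0.028, 0.959, 0.113, 0.258]
force: [0.5, -0.1, -1.9]
grip_width: 0.343
grip_force: 45.4
```

```bash
python3 - <<'E'
from h import *
rows(T_now(),place(510,300,225))
E
```

```text
rows 22 [0.0052, -0.0295, -0.0003] [-0.022, -0.227, 0.09]
```

Request:
servo_tool:
  commands:
    - [1, [0.0052, -0.0295, -0.0003], [-0.022, -0.227, 0.09]]
    - [1, [0.0052, -0.0295, -0.0003], [-0.022, -0.227, 0.09]]
    - [1, [0.0052, -0.0295, -0.0003], [-0.022, -0.227, 0.09]]
    - [1, [0.0052, -0.0295, -0.0003], [-0.022, -0.227, 0.09]]
    - [1, [0.0052, -0.0295, -0.0003], [-0.022, -0.227, 0.09]]
    - [1, [0.0052, -0.0295, -0.0003], [-0.022, -0.227, 0.09]]
    - [1, [0.0052, -0.0295, -0.0003], [-0.022, -0.227, 0.09]]
    - [1, [0.0052, -0.0295, -0.0003], [-0.022, -0.227, 0.09]]
    - [1, [0.0052, -0.0295, -0.0003], [-0.022, -0.227, 0.09]]
    - [1, [0.0052, -0.0295, -0.0003], [-0.022, -0.227, 0.09]]

```text
time_s: 12.75
eef_pos: [478.5, -54.1, 205.9]
ee_rot: [-0.018, 0.988, 0.067, 0.14]
force: [1.3, -0.1, -2.4]
grip_width: 0.345
grip_force: 45.4
```

Request:
servo_tool:
  commands:
    - [1, [0.0052, -0.0295, -0.0003], [-0.022, -0.227, 0.09]]
    - [1, [0.0052, -0.0295, -0.0003], [-0.022, -0.227, 0.09]]
    - [1, [0.0052, -0.0295, -0.0003], [-0.022, -0.227, 0.09]]
    - [1, [0.0052, -0.0295, -0.0003], [-0.022, -0.227, 0.09]]
    - [1, [0.0052, -0.0295, -0.0003], [-0.022, -0.227, 0.09]]
    - [1, [0.0052, -0.0295, -0.0003], [-0.022, -0.227, 0.09]]
    - [1, [0.0052, -0.0295, -0.0003], [-0.022, -0.227, 0.09]]
    - [1, [0.0052, -0.0295, -0.0003], [-0.022, -0.227, 0.09]]
    - [1, [0.0052, -0.0295, -0.0003], [-0.022, -0.227, 0.09]]
    - [1, [0.0052, -0.0295, -0.0003], [-0.022, -0.227, 0.09]]

```text
time_s: 13.58
eef_pos: [500.7, 244.2, 221.7]
ee_rot: [-0.004, 1.0, 0.021, 0.021]
force: [0.2, -0.0, -1.9]
grip_width: 0.344
grip_force: 45.4
```

Request:
servo_tool:
  commands:
    - [1, [0.0052, -0.0295, -0.0003], [-0.022, -0.227, 0.09]]
    - [1, [0.0052, -0.0295, -0.0003], [-0.022, -0.227, 0.09]]
    - [1, [0, 0, 0], [0, 0, 0]]
    - [1, [0, 0, 0], [0, 0, 0]]

```text
time_s: 13.92
eef_pos: [508.9, 302.8, 222.3]
ee_rot: [-0.002, 1.0, 0.013, -0.002]
force: [-0.1, -0.1, -2.4]
grip_width: 0.343
grip_force: 45.6
```

```bash
python3 - <<'E'
from h import *
from rig import *
s=sense(); c=capture("wrist"); cv2.imwrite("pics/w3.png",c["pixels"][:,:,::-1])
A=T_now(); p=cloud(c,wristT(s,c)); t=(p-A[:3,3])@A[:3,:3]
m=(t[...,2]<-20)&(t[...,2]>-45)&(abs(t[...,1])<16)&(c["pixels"].min(2)>90)
m[:150]=False
q=t[m]; print("held: z",np.percentile(q[:,2],[5,50,95]),"x",np.percentile(q[:,0],[0.5,99.5]),"y",np.percentile(q[:,1],[1,99]),np.polyfit(q[:,0],q[:,2],1))
m=(abs(p[...,2]-67)<5)&(p[...,1]>190)&(p[...,1]<255)&(p[...,0]>480)&(p[...,0]<660); print("short top",np.median(p[m][:,2]),cv2.minAreaRect(p[m][:,:2].astype(np.float32)))
B=place(580.8,301.7,90); rows(A,B)
E
```

```text
held: z [-34.83343119 -33.89280417 -32.92137403] x [-32.83185763  58.28131961] y [-14.08541977  14.82774247] [ 1.55190599e-04 -3.38871071e+01]
short top 68.2447479193855 ((569.3355712890625, 222.0840606689453), (89.44204711914062, 30.639169692993164), 1.0111256837844849)
rows 6 [0.012, 0.0003, 0.0221] [-0.005, 0.007, 0.005]
```

View pics/w3.png

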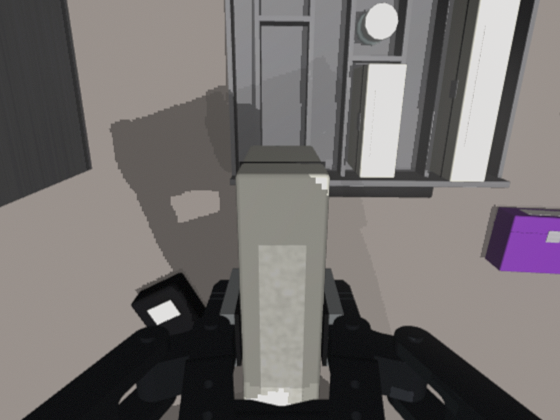

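The short case is seated in the middle pocket at (380,120), level with the long case. The medium case is held straight at (283,290), and its pocket is at (283,80).

Request:
servo_tool:
  commands:
    - [1, [0.0122, 0.0003, 0.022], [-0.005, 0.007, 0.005]]
    - [1, [0.0122, 0.0003, 0.022], [-0.005, 0.007, 0.005]]
    - [1, [0.0122, 0.0003, 0.022], [-0.005, 0.007, 0.005]]
    - [1, [0.0122, 0.0003, 0.022], [-0.005, 0.007, 0.005]]
    - [1, [0.0122, 0.0003, 0.022], [-0.005, 0.007, 0.005]]
    - [1, [0.0122, 0.0003, 0.022], [-0.005, 0.007, 0.005]]
    - [1, [0, 0, 0], [0, 0, 0]]
    - [1, [0, 0, 0], [0, 0, 0]]

```text
time_s: 14.63
eef_pos: [582.1, 300.5, 91.2]
ee_rot: [0.0, 1.0, 0.009, -0.0]
force: [0.0, 0.1, -2.3]
grip_width: 0.345
grip_force: 45.6
```

```bash
python3 - <<'E'
from h import *
rows(T_now(),place(582,301.7,37),4)
E
```

```text
rows 4 [-0.0, -0.0003, 0.0136] [0.0, 0.001, -0.007]
```

Request:
servo_tool:
  commands:
    - [1, [0, -0.0005, 0.014], [0, 0, 0]]
    - [1, [0, -0.0005, 0.014], [0, 0, 0]]
    - [1, [0, 0, 0.01], [0, 0, 0]]
    - [1, [0, 0, 0.008], [0, 0, 0]]
    - [1, [0, 0, 0.004], [0, 0, 0]]
    - [1, [0, 0, 0.002], [0, 0, 0]]
    - [1, [0, 0, 0.002], [0, 0, 0]]
    - [1, [0, 0, 0.001], [0, 0, 0]]
    - [1, [0, 0, 0], [0, 0, 0]]
    - [1, [0, 0, 0], [0, 0, 0]]

```text
time_s: 15.47
eef_pos: [582.9, 302.8, 37.6]
ee_rot: [-0.0, 1.0, 0.01, 0.001]
force: [-0.2, 0.0, -2.6]
grip_width: 0.344
grip_force: 45.8
```

Request:
servo_tool:
  commands:
    - [1, [0, 0, 0.001], [0, 0, 0]]
    - [1, [0, 0, 0.0005], [0, 0, 0]]
    - [1, [0, 0, 0], [0, 0, 0]]

```text
time_s: 15.72
eef_pos: [582.7, 302.7, 35.7]
ee_rot: [-0.0, 1.0, 0.01, 0.001]
force: [-0.9, -0.3, -2.2]
grip_width: 0.341
grip_force: 45.8
```

Request:
servo_tool:
  commands:
    - [1, [0, 0, 0.001], [0, 0, 0]]
    - [1, [0, 0, 0.0005], [0, 0, 0]]
    - [1, [0, 0, 0], [0, 0, 0]]

```text
time_s: 15.97
eef_pos: [582.8, 302.7, 34.4]
ee_rot: [-0.0, 1.0, 0.01, 0.001]
force: [1.0, -0.8, -0.5]
grip_width: 0.34
grip_force: 46.1
```

Request:
servo_tool:
  commands:
    - [1, [0, 0, 0.001], [0, 0, 0]]
    - [1, [0, 0, 0], [0, 0, 0]]

```text
time_s: 16.13
eef_pos: [583.1, 302.8, 34.2]
ee_rot: [-0.001, 1.0, 0.01, 0.002]
force: [-1.1, 0.5, 6.4]
grip_width: 0.344
grip_force: 46.6
```

Request:
servo_tool:
  commands:
    - [0.2, [0, 0, 0], [0, 0, 0]]
    - [0, [0, 0, 0], [0, 0, 0]]
    - [-0.2, [0, 0, 0], [0, 0, 0]]
    - [-0.3, [0, 0, 0], [0, 0, 0]]
    - [-0.3, [0, 0, 0], [0, 0, 0]]
    - [-0.3, [0, 0, -0.01], [0, 0, 0]]
    - [-0.3, [0, 0, -0.03], [0, 0, 0]]
    - [-0.3, [0, 0, -0.04], [0, 0, 0]]
    - [-0.3, [0, 0, -0.04], [0, 0, 0]]
    - [-0.5, [0, 0, -0.04], [0, 0, 0]]

```text
time_s: 16.97
eef_pos: [582.0, 302.5, 196.0]
ee_rot: [-0.0, 1.0, 0.01, 0.001]
force: [0.9, 0.7, -0.3]
grip_width: 0.74
grip_force: 0.0
```

Request:
servo_tool:
  commands:
    - [-0.5, [-0.02, 0.01, -0.03], [0, 0, 0]]
    - [-0.5, [-0.02, 0.01, -0.02], [0, 0, 0]]
    - [-0.5, [-0.02, 0.01, 0], [0, 0, 0]]
    - [-0.5, [-0.02, 0.01, 0], [0, 0, 0]]
    - [-0.5, [0, 0, 0], [0, 0, 0]]
    - [-0.5, [0, 0, 0], [0, 0, 0]]

```text
time_s: 17.47
eef_pos: [502.8, 260.8, 244.3]
ee_rot: [-0.001, 1.0, 0.01, 0.002]
force: [1.0, 0.6, 0.5]
grip_width: 0.755
grip_force: 0.0
```

```bash
python3 - <<'E'
from h import *
from rig import *
s=sense(); c=capture("wrist"); cv2.imwrite("pics/w4.png",c["pixels"][:,:,::-1]); p=cloud(c,wristT(s,c))
for nm,lo,hi in(("long",115,175),("short",195,250),("med",275,330)):
    m=(abs(p[...,2]-67)<6)&(p[...,1]>lo)&(p[...,1]<hi)&(p[...,0]>480)&(p[...,0]<690)&(c["pixels"].min(2)>120)
    print(nm,np.percentile(p[m][:,2],[5,50,95]).round(1),cv2.minAreaRect(p[m][:,:2].astype(np.float32)))
E
```

```text
long [66.9 68.2 69.6] ((589.5861206054688, 145.16397094726562), (135.23170471191406, 30.549304962158203), 1.2696609497070312)
short [66.9 68.3 69.5] ((568.80517578125, 221.966064453125), (88.69161224365234, 30.082555770874023), 1.2118946313858032)
med [67.  68.3 69.6] ((582.2897338867188, 301.7451171875), (119.10749816894531, 30.039840698242188), 0.9755535125732422)
```

View pics/w4.png

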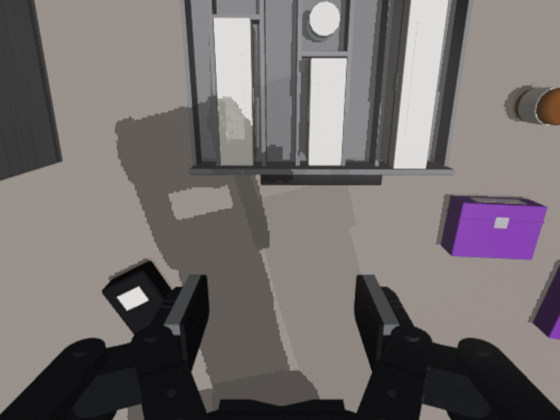

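The medium case (235,90), short case (327,110) and long case (418,85) are all seated upright with their tops at the same height (68 mm). The gripper is clear, so I'm handing in.

```bash
python3 -c "
from rig import *
print(finish_job())"
```

```text
the job is handed in; nothing more can be done
None
```

Both slide cases are upright on the floor of their matching tote compartments, level with the long case in the last wrist-camera check, and the job was handed in at about 17.5 s of the 61 s allowed.

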